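# Put the seasoning jars and the pepper mill on their coasters

### The job

Put each jar away upright in the round wooden coaster made for it, flat on the floor inside the rim: the narrow spice jar in the small one, the mustard jar in the medium one and the clip-top rice jar in the large one. Then, when all three jars are home, stand the tall pepper mill in the square coaster. Set everything down gently, without dropping it or tipping it over, and leave the kitchen timer and the lemon wedge where they are.

Things in the scene. Friction and masses are not known exactly. Their poses are not given: they have to be found in the camera images.
- spice_jar: narrow glass spice jar with a black screw cap, standing upright: round, 41 mm diameter over its whole height, 105 mm tall, about 0.11 kg. Origin: centre of the underside, z up.
- mustard_jar: mustard jar with a white lid, standing upright: round, 59 mm diameter (58 mm at the lid), 103 mm tall, about 0.36 kg. Origin: centre of the underside, z up.
- clip_jar: glass storage jar of rice with a flat wire-clip lid (shut), standing upright, 107 mm tall, about 0.52 kg. It measures 66 mm along its y and 75 mm along its x, where the clip (at -x) and the hinge (at +x) stick out; grip it across y, on the glass or lid 75 to 100 mm up; its round foot is 66 mm in diameter, centred 2 mm to +x of the origin. Origin: centre of the underside, z up.
- pepper_mill: dark wooden pepper mill, standing upright, 170 mm tall, about 0.18 kg: round, foot 58 mm in diameter, head 49 mm in diameter from 123 to 159 mm up with a small knob on top. Grip it by the head; the head does not turn. Origin: centre of the underside, z up.
- small_coaster: small round wooden jar coaster, a shallow tray with a raised rim and a thin cork pad, fixed to the worktop: 72 mm outer diameter, 57 mm across inside. Rim top 14 mm and inner floor 4 mm above the worktop. Origin: centre of the underside, z up.
- medium_coaster: medium round wooden jar coaster, a shallow tray with a raised rim and a thin cork pad, fixed to the worktop: 92 mm outer diameter, 76 mm across inside. Rim top 14 mm and inner floor 4 mm above the worktop. Origin: centre of the underside, z up.
- large_coaster: large round wooden jar coaster, a shallow tray with a raised rim and a thin cork pad, fixed to the worktop: 112 mm outer diameter, 88 mm across inside, with a broad 12 mm rim. Rim top 14 mm and inner floor 4 mm above the worktop. Origin: centre of the underside, z up.
- square_coaster: square wooden jar coaster, a shallow tray with a raised rim and a thin cork pad, fixed to the worktop: 92 mm outer side, 74 mm across inside, x and y along its sides. Rim top 14 mm and inner floor 4 mm above the worktop. Origin: centre of the underside, z up.
- kitchen_timer: bystander: round red and white kitchen timer, 60 mm diameter, 48 mm high, loose; leave it where it is. Origin: centre of the underside, z up.
- lemon_wedge: bystander: cut lemon wedge, 50 x 44 mm, 28 mm high, loose; leave it where it is. Origin: centre of the underside, z up.

How it is judged:
By the outcome, as a careful person would: the job done as asked, in the order asked, and still so for the second after the job is handed in, with the robot touching nothing.
It also fails if it takes over 115 s, if anything falls off the work surface, if the arm or the gripper's body presses on something with over 40 N, if the wrist force passes 120 N, or if a joint passes its speed limit or range.

### The arm

A 6-joint arm with a two-finger parallel gripper is mounted at the origin on a cart in front of the work surface, level with it; the furniture and walls round the work are solid. World frame = base frame: x ahead of the robot, y to its left, z up, the work surface at z = 0. Lengths are in m, angles in rad, forces in N, time in s.
With the tool pointing down it reaches from about 0.425 to 0.95 m from the base axis. Payload 3.5 kg.
Tool frame: the origin (TCP) lies at the very end of the fingers, on their centre line; the grasp point (between the pads) lies 19 mm behind it; z points along the fingers, y is the direction in which the jaws open and shut (so a half turn about z gives the same grasp; the last joint's range is limited). The gripper opens to 85 mm and grips with 20 to 120 N. Pads are 22 mm wide; open, the fingers measure 114 mm over their backs; the gripper's body (76 mm by 85 mm) begins 54 mm behind the grasp point. The pads swing forward as they close: fully open they stand 13 mm farther back than shut.
Start: joints at [-0.15, 0.286, 1.577, -0, 1.279, -0.15], TCP at [0.675, 0, 0.231] pointing down, gripper open.
Joint ranges: [-2.77, 2.77], [-0.9, 2.22], [0.21, 2.48], [-1.53, 4.67], [0.24, 2.81], [-2.84, 2.84]. Speed limits (rad/s): [2.79, 2.79, 3.14, 3.14, 3.14, 3.14].

### API

Orientations are given as a unit quaternion [x, y, z, w].
In Python, from rig import observe, snapshot, camera_info, sign_off, outline_of gives the robot as it stands.
- The arm moves only by the shell command python3 -m pendant 'ROWS' [FORCE]. ROWS is text: rows parted by semicolons, each of 7 numbers parted by spaces: the shift along the tool's x, y, z scaled (see below), then the turn, a rotation vector about the tool's x, y, z scaled (see below), then the gripper command: -1 is fully open, 1 is shut, values between are in proportion. A call has exactly 5 rows; each row is the pose to reach, as a shift and turn from the pose measured when the call began, along the tool's axes at that moment; what a row does not reach only later rows make up. The controller multiplies each number of a shift by 400 mm and each number of a turn by pi/4 rad. A row lasts 1/12 s, in which the tool goes at most 41.7 mm and 7.16 degrees, less where a joint would pass 70% of its speed; a pose out of reach is approached as far as the arm can. A call with a number of a shift or a turn outside -1 to 1 is refused whole. A call with a gripper value outside its range is refused whole. The fingers move at their own pace and stop on an object; FORCE is the grip in N (left out, the last holds). Time passes only in rows, so rows that repeat a pose let the fingers close, or fill a call up. It gives the time, the measured TCP pose, the force and the opening at its end, in the units of the state.
- observe(): the state, without advancing time (a new reading comes with each control period).
- snapshot(name): name is "scene" or "side" or "wrist"; returns the picture (384x512x3 uint8, blue, green, red); there is no depth.
- camera_info(name): a dict with "fx", "fy", "cx", "cy" (pixels), "xyz" and "orientation" of the camera in the world; the wrist camera has in their place "T_tool_cam" (4x4, takes a point from camera to tool coordinates, whose origin is the TCP and whose axes are the flange's). Camera axes: x right, y up, looking along -z (the intrinsics and any distortion apply to the point x, -y, -z); pixel columns grow to the right and rows downward; lengths in m; the calibration is good to about 2 mm. A picture is of the moment at which its call begins: read the wrist's pose just before it. camera_info takes no time and is no camera call.
- sign_off(): hands the job in, once; it reports no verdict.
Trained networks look in the newest picture that a camera, given by its name, has taken for a name from the list of things; names that differ only in an ending like _2 or _b are one class to them, and where a whole thing is asked for, a point or a joint stands for the part that bears it (a point fixed in the world has none). Each returns a list of dicts, best first, with "p" (0 to 1); they miss things now and then, are a little off and sometimes report something else, mostly with a low value. They report only what shows in the picture. A call takes as long as a camera call.
- outline_of(camera, label): "region" (384x512 bool, what is visible of it) and "box" ([left, top, width, height] in pixels, round what is visible of it).
The state is a dict: "time": time; "joint_positions": joint angles; "joint_velocities": joint speeds; "joint_efforts": joint torques, N m; "tcp_pos": TCP position; "eef_rot": TCP orientation; "contact_force": force on the tool from outside, world axes, zero at the start; "moment": the same for the moment, N m; "finger_gap": opening from 0.0 (shut) to 1.0 (fully open).
Only numpy, scipy, OpenCV 4.12 (cv2) and the standard library are available. Lean on these libraries where they do the work, as an engineer would, in place of code of your own. Each camera call takes 0.05 s, during which the arm holds its last target. There are 200 camera calls.

## Working session

There is one attempt and no reset: what is moved stays moved. The work goes in short steps, Python scripts to look and compute and a shell command to move; the robot and the scene stay as the last step left them, time stands still between calls to the robot, and variables do not carry over. Pictures are saved under pics/ and viewed, about 12 in all and at most 16, crops included, and the job is handed in when it is done.

```bash
mkdir -p pics; ls; python3 - <<'E'
from rig import *
import cv2,numpy as np
a=[]
for n in ["scene","side"]:
    im=snapshot(n); a.append(im); print(n,camera_info(n)); cv2.imwrite(f"pics/{n}0.png",im)
im=snapshot("wrist");cv2.imwrite("pics/wrist0.png",im);print(camera_info("wrist"))
print(observe())
E
```

```text
pics
scene {'fx': 445.48382288998727, 'fy': 445.48382288998727, 'cx': 252.4212162070597, 'cy': 182.29664996888292, 'xyz': array([0.70228243, 0.62493333, 0.8072998 ]), 'orientation': array([0.0421726 , 0.33608024, 0.93461762, 0.10845025])}
side {'fx': 478.33329429100934, 'fy': 478.33329429100934, 'cx': 258.70532723785516, 'cy': 181.60145815738622, 'xyz': array([0.59691814, 1.16859864, 0.6027747 ]), 'orientation': array([0.00885594, 0.53981924, 0.84138453, 0.02426574])}
{'fx': 297.24003083811726, 'fy': 297.24003083811726, 'cx': 254.90725847283534, 'cy': 197.82314385032208, 'T_tool_cam': array([[ 1.73375099e-04,  9.52424023e-01,  3.04776067e-01,
         7.92481738e-02],
       [ 9.99999950e-01, -8.45975955e-05, -3.04493423e-04,
         6.52785677e-05],
       [-2.64223528e-04,  3.04776105e-01, -9.52423990e-01,
        -1.41289637e-01],
       [ 0.00000000e+00,  0.00000000e+00,  0.00000000e+00,
         1.00000000e+00]])}
{'time': 0.15, 'joint_positions': array([-1.50020994e-01,  2.87000849e-01,  1.57784700e+00, -3.10592132e-05,
        1.27862448e+00, -1.50001356e-01]), 'joint_velocities': array([ 4.88120702e-05, -6.55719968e-04, -6.02778395e-03,  3.87796242e-04,
       -8.39696603e-04,  1.19903238e-03]), 'joint_efforts': array([ 7.91554030e-04, -4.06602967e+01, -2.93140125e+01, -8.94972595e-05,
        3.96185191e-03, -2.97825103e-06]), 'tcp_pos': array([6.74479567e-01, 8.65897158e-05, 2.30235754e-01]), 'eef_rot': array([ 7.07110239e-01,  7.07102698e-01, -5.69747672e-04, -7.47595365e-04]), 'contact_force': array([0.67347078, 0.55188214, 0.35093753]), 'moment': array([ 0.07421394, -0.01473947, -0.01521275]), 'finger_gap': 1.0015281556253117}
```

View pics/scene0.png

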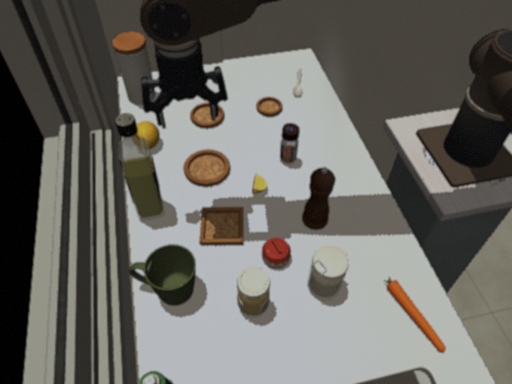

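View pics/side0.png

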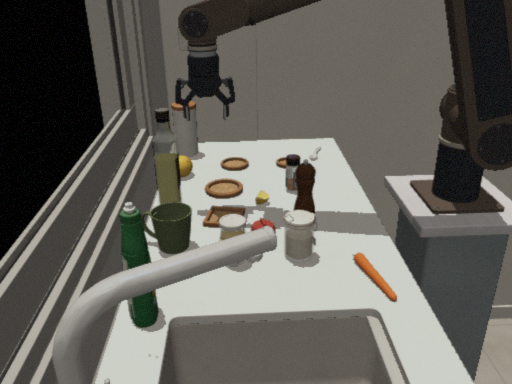

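```bash
cat > h.py <<'E'
from rig import *
import cv2,numpy as np
from scipy.spatial.transform import Rotation as R
from scipy.optimize import least_squares
RINGS={'spice_jar':[(.0205,0),(.0205,.105)],'mustard_jar':[(.0295,0),(.0295,.09),(.029,.103)],'clip_jar':[(.033,0),(.033,.107)],
'pepper_mill':[(.029,0),(.0245,.123),(.0245,.159),(.006,.170)],'small_coaster':[(.036,0),(.036,.014)],'medium_coaster':[(.046,0),(.046,.014)],
'large_coaster':[(.056,0),(.056,.014)],'kitchen_timer':[(.03,0),(.03,.048)],'lemon_wedge':[(.024,0),(.01,.028)]}
def cam(n):
    c=camera_info(n); K=np.array([[c['fx'],0,c['cx']],[0,c['fy'],c['cy']],[0,0,1]])
    T=np.eye(4)
    if n=='wrist':
        s=observe(); T[:3,:3]=R.from_quat(s['eef_rot']).as_matrix(); T[:3,3]=s['tcp_pos']; T=T@c['T_tool_cam']
    else:
        T[:3,:3]=R.from_quat(c['orientation']).as_matrix(); T[:3,3]=c['xyz']
    return K,T
def proj(P,K,T):
    q=(np.atleast_2d(P)-T[:3,3])@T[:3,:3]; q=q*[1,-1,-1]; u=q@K.T; return u[:,:2]/u[:,2:]
def ray(uv,z,K,T):
    d=np.linalg.solve(K,[uv[0],uv[1],1])*[1,-1,-1]; d=T[:3,:3]@d; o=T[:3,3]; return o+d*(z-o[2])/d[2]
def pts(n,yaw=0):
    if n=='square_coaster':
        return np.array([[a*.046,b*.046,z] for a in(-1,1) for b in(-1,1) for z in(0,.014)])@R.from_euler('z',yaw).as_matrix().T
    t=np.linspace(0,2*np.pi,40); return np.vstack([np.c_[r*np.cos(t),r*np.sin(t),0*t+z] for r,z in RINGS[n]])
def hullmask(n,x,y,K,T,z0=0):
    m=np.zeros((384,512),np.uint8); cv2.fillConvexPoly(m,cv2.convexHull(np.round(proj(pts(n)+[x,y,z0],K,T)).astype(np.int32)),1); return m
def fit(n,dets,z0=0):
    """dets: list of (box,K,T)"""
    def res(p):
        o=[]
        for b,K,T in dets:
            q=proj(pts(n)+[p[0],p[1],z0],K,T); a=[b[0],b[1],b[0]+b[2],b[1]+b[3]]
            e=[q[:,0].min()-a[0],q[:,1].min()-a[1],q[:,0].max()+.5-a[2],q[:,1].max()+.5-a[3]]
            lim=[0,0,512,384]
            o+=[0 if abs(a[i]-lim[i])<3 else e[i] for i in range(4)]
        return np.array(o)
    b,K,T=dets[0]; p0=ray((b[0]+b[2]/2,b[1]+b[3]/2),z0+.03,K,T)[:2]
    s=least_squares(res,p0,loss='soft_l1',f_scale=2.,x_scale=.01)
    return s.x,res(s.x)
def look(names,camname='wrist',z0=0,save=None):
    K,T=cam(camname); im=snapshot(camname); vis=im.copy()
    for n in names:
        d=outline_of(camname,n)
        if not d: print(n,'none'); continue
        d=d[0]; x,r=fit(n,[(d['box'],K,T)],z0)
        print(camname,n,round(d['p'],2),'xy',x.round(4),'res',r.round(1),'box',np.round(d['box']))
        h=cv2.convexHull(np.round(proj(pts(n)+[x[0],x[1],z0],K,T)).astype(np.int32)); cv2.polylines(vis,[h],True,(0,255,0),1)
    if save: cv2.imwrite('pics/'+save,vis)
E
python3 - <<'E'
from h import *
N=list(RINGS)+['square_coaster']
D={}
V={}
for c in['scene','side']:
    K,T=cam(c);V[c]=(snapshot(c),K,T)
    for n in N:
        d=outline_of(c,n)
        if d: D[n,c]=(d[0]['box'],K,T,d[0]['p'])
for n in N:
    L=[D[n,c] for c in['scene','side'] if (n,c) in D]
    print(n,[round(l[3],2) for l in L],*[fit(n,[l[:3]])[0].round(3) for l in L],end=' ')
    if L:
        x,r=fit(n,[l[:3] for l in L]);print('both',x.round(4),r.round(1))
        for c in V:
            im,K,T=V[c];cv2.polylines(im,[cv2.convexHull(np.round(proj(pts(n)+[x[0],x[1],0],K,T)).astype(np.int32))],True,(0,255,0),1)
cv2.imwrite('pics/ov.png',np.hstack([V['scene'][0][:,100:450],V['side'][0][:,100:450]]))
E
```

```text
spice_jar [0.82, 0.84] [ 0.442 -0.076] [ 0.444 -0.096] both [ 0.443  -0.0795] [-0.6 -2.9 -1.   0.6  1.4  2.6  0.5  2.1]
mustard_jar [0.76, 0.91] [0.618 0.273] [0.617 0.261] both [0.6173 0.2714] [-0.1 -3.1  0.2  1.2  0.7 -1.1 -1.1  5. ]
clip_jar [0.76, 0.7] [0.468 0.267] [0.468 0.261] both [0.4683 0.2668] [-2.9 -1.2  1.8  0.6  1.4 -1.6 -1.1  3.5]
pepper_mill [0.76, 0.9] [0.434 0.11 ] [0.423 0.053] both [0.4331 0.1087] [-0.9 -2.5  1.4  0.8 -2.8 -1.6  1.  12.9]
small_coaster [0.95, 0.61] [ 0.439 -0.272] [ 0.463 -0.261] both [ 0.4447 -0.2698] [-3.7  0.6  0.2  0.8  0.  -1.8 10.6 -1. ]
medium_coaster [0.77, 0.52] [ 0.607 -0.267] [ 0.602 -0.277] both [ 0.6049 -0.268 ] [ 0.4 -1.   0.9 -0.  -0.6  3.  -1.2 -0.3]
large_coaster [0.74, 0.85] [ 0.639 -0.087] [ 0.64  -0.091] both [ 0.6392 -0.0882] [-2.5 -1.7  2.   0.8  1.1  0.3 -0.8  0.5]
kitchen_timer [0.58, 0.69] [0.546 0.19 ] [0.544 0.119] both [0.5465 0.1894] [-1.6 -1.6  0.6  1.1 -0.6 -3.4  1.6 18.5]
lemon_wedge [0.45] [ 0.531 -0.011] both [ 0.5314 -0.0105] [-1.6 -1.1  1.6  1. ]
square_coaster [0.84, 0.96] [0.638 0.075] [0.638 0.085] both [0.6385 0.081 ] [-4.2 -5.4  4.2  5.   4.5 -1.8 -4.8  0.7]
```

View pics/ov.png

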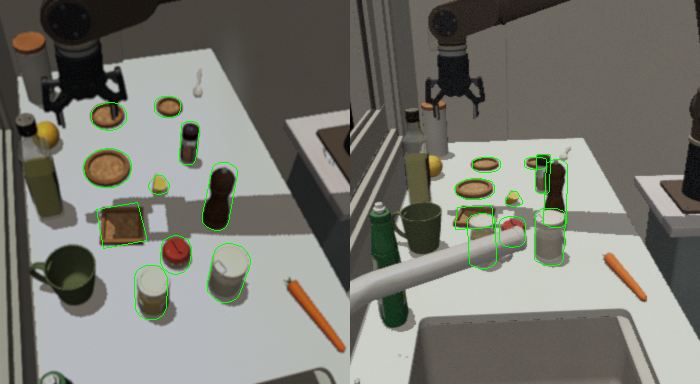

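View pics/wrist0.png

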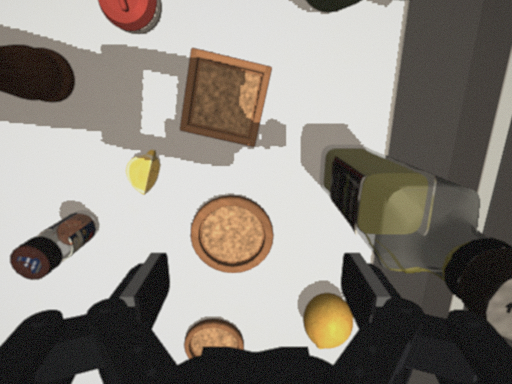

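```bash
python3 - <<'E'
from h import *
look(['spice_jar','large_coaster','lemon_wedge'],save='w1.png')
d=outline_of('wrist','square_coaster')
K,T=cam('wrist')
if d: print('sq',fit('square_coaster',[(d[0]['box'],K,T)]))
K,T=cam('scene')
for nm,uv in dict(bottleL=(137,214),bottleR=(162,208),mugR=(196,275),mugbot=(177,302),tinbot=(142,101),orange=(148,150)).items(): print(nm,ray(uv,0,K,T).round(3))
E
```

```text
wrist spice_jar 0.96 xy [ 0.4447 -0.0764] res [-0.  -3.3  0.   2.1] box [  8. 212.  93.  67.]
wrist large_coaster 0.92 xy [ 0.6444 -0.0884] res [-1.9  1.4  1.9 -1.4] box [191. 191.  82.  84.]
wrist lemon_wedge 0.63 xy [ 0.5335 -0.0047] res [-2.   1.9  2.  -2. ] box [127. 151.  34.  41.]
sq (array([0.64089912, 0.08893953]), array([ 3.12306289,  2.37083487, -3.12558997, -9.83287335]))
bottleL [0.814 0.007 0.   ]
bottleR [0.758 0.003 0.   ]
mugR [0.709 0.185 0.   ]
mugbot [0.754 0.234 0.   ]
tinbot [ 0.773 -0.376  0.   ]
orange [ 0.773 -0.184  0.   ]
```

```bash
python3 -m pendant '-.19 -.575 0 0 0 0 -1;-.19 -.575 0 0 0 0 -1;-.19 -.575 0 0 0 0 -1;-.19 -.575 0 0 0 0 -1;-.19 -.575 0 0 0 0 -1' 
python3 -m pendant '0 -.05 0 0 0 0 -1;0 -.1 0 0 0 0 -1;0 -.1 0 0 0 0 -1;0 -.1 0 0 0 0 -1;0 -.1 0 0 0 0 -1'
python3 - <<'E'
from h import *
look(['spice_jar','small_coaster'],save='w2.png')
s=observe();print(s['tcp_pos'].round(4),s['eef_rot'].round(4))
E
```

```text
time: 1.92
tcp_pos: [0.4754, -0.0656, 0.2311]
eef_rot: [0.707, 0.707, -0.0, 0.0]
contact_force: [0.9, -0.8, 0.1]
finger_gap: 1.0
time: 2.33
tcp_pos: [0.4363, -0.0658, 0.2317]
eef_rot: [0.707, 0.707, 0.0, 0.001]
contact_force: [0.4, -0.3, 0.2]
finger_gap: 1.003
wrist spice_jar 0.64 xy [ 0.4446 -0.0743] res [-1.5 -3.7  1.5  2.3] box [243. 162.  41.  56.]
wrist small_coaster 0.62 xy [ 0.4411 -0.2686] res [-1.1 -0.7  1.1  0.8] box [234. 282.  48.  47.]
[ 0.4363 -0.0656  0.2312] [ 7.067e-01  7.076e-01 -1.000e-04  0.000e+00]
```

View pics/w2.png

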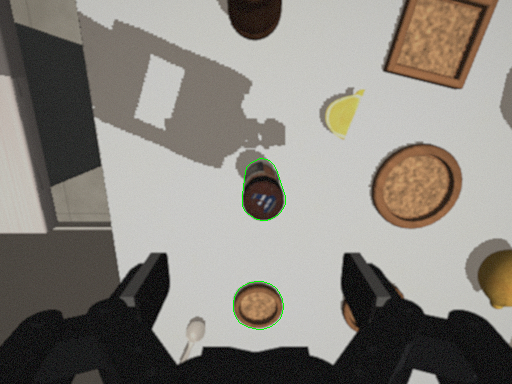

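```bash
python3 -m pendant '-.025 .02 .05 0 0 0 -1;-.025 .02 .15 0 0 0 -1;-.025 .02 .25 0 0 0 -1;-.025 .02 .35 0 0 0 -1;-.025 .02 .43 0 0 0 -1' 30
python3 -m pendant '0 0 .02 0 0 0 -1;0 0 .02 0 0 0 1;0 0 .02 0 0 0 1;0 0 .02 0 0 0 1;0 0 .02 0 0 0 1' 30
python3 -m pendant '0 0 0 0 0 0 1;0 0 0 0 0 0 1;0 0 0 0 0 0 1;0 0 0 0 0 0 1;0 0 0 0 0 0 1'
```

```text
time: 2.9
tcp_pos: [0.4437, -0.0751, 0.0563]
eef_rot: [0.706, 0.708, -0.001, -0.001]
contact_force: [0.5, -0.2, 0.1]
finger_gap: 1.005
time: 3.32
tcp_pos: [0.4458, -0.0758, 0.0508]
eef_rot: [0.706, 0.708, 0.0, 0.001]
contact_force: [-0.5, -0.9, 4.0]
finger_gap: 0.476
time: 3.73
tcp_pos: [0.4457, -0.0758, 0.0509]
eef_rot: [0.706, 0.708, 0.0, 0.001]
contact_force: [0.9, -0.2, -0.8]
finger_gap: 0.47
```

```bash
python3 -m pendant '0 0 -.03 0 0 0 1;0 0 -.08 0 0 0 1;0 0 -.13 0 0 0 1;-.05 0 -.15 0 0 0 1;-.11 0 -.15 0 0 0 1'
python3 -m pendant '-.08 -.01 0 0 0 0 1;-.16 -.01 0 0 0 0 1;-.24 -.01 0 0 0 0 1;-.32 -.01 0 0 0 0 1;-.36 -.01 0 0 0 0 1'
python3 -m pendant '0 0 0 0 0 0 1;0 0 0 0 0 0 1;0 0 0 0 0 0 1;0 0 0 0 0 0 1;0 0 0 0 0 0 1'
python3 - <<'E'
from h import *
look(['spice_jar'],z0=observe()['tcp_pos'][2]-.051,save='w3.png')
look(['small_coaster','medium_coaster'])
E
```

```text
time: 4.15
tcp_pos: [0.4471, -0.1199, 0.1135]
eef_rot: [0.705, 0.709, 0.001, 0.003]
contact_force: [0.3, 0.4, -0.8]
finger_gap: 0.473
time: 4.57
tcp_pos: [0.4437, -0.2672, 0.1141]
eef_rot: [0.706, 0.708, 0.001, 0.004]
contact_force: [1.1, -0.4, -0.5]
finger_gap: 0.474
time: 4.98
tcp_pos: [0.4436, -0.2657, 0.1139]
eef_rot: [0.706, 0.709, 0.001, 0.004]
contact_force: [0.4, -0.5, -1.1]
finger_gap: 0.47
wrist spice_jar 0.79 xy [ 0.4439 -0.2554] res [ -5.2 -17.9   5.9   3.1] box [203. 197. 106. 156.]
wrist small_coaster 0.58 xy [ 0.4402 -0.2682] res [-0.9 -3.1  1.  17.7] box [209. 160.  83.  62.]
wrist medium_coaster 0.97 xy [ 0.6083 -0.2731] res [-6.9 -0.5  4.1  0.9] box [391. 152. 104. 102.]
```

View pics/w3.png

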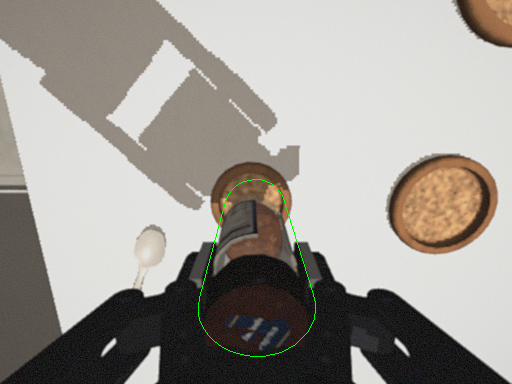

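```bash
python3 -m pendant '-.007 -.007 .03 0 0 0 1;-.007 -.007 .06 0 0 0 1;-.007 -.007 .09 0 0 0 1;-.007 -.007 .12 0 0 0 1;-.007 -.007 .138 0 0 0 1'
python3 -m pendant '0 0 .002 0 0 0 1;0 0 .004 0 0 0 1;0 0 .006 0 0 0 1;0 0 .008 0 0 0 1;0 0 .008 0 0 0 1'
```

```text
time: 5.65
tcp_pos: [0.4401, -0.2687, 0.0561]
eef_rot: [0.706, 0.708, 0.001, 0.002]
contact_force: [-0.4, 0.5, -1.8]
finger_gap: 0.472
time: 6.07
tcp_pos: [0.4398, -0.2691, 0.0545]
eef_rot: [0.706, 0.709, 0.0, 0.001]
contact_force: [-4.9, 2.6, 11.8]
finger_gap: 0.473
```

```bash
python3 -m pendant '0 0 -.001 0 0 0 0;0 0 -.001 0 0 0 -.3;0 0 -.001 0 0 0 -.6;0 0 -.001 0 0 0 -1;0 0 -.001 0 0 0 -1'
python3 -m pendant '0 0 -.08 0 0 0 -1;0 0 -.16 0 0 0 -1;0 0 -.26 0 0 0 -1;0 0 -.36 0 0 0 -1;0 0 -.44 0 0 0 -1'
python3 - <<'E'
from h import *
look(['spice_jar'],z0=.004,save='w4.png')
look(['small_coaster','medium_coaster'])
print(observe()['tcp_pos'])
E
```

```text
time: 6.48
tcp_pos: [0.4397, -0.2689, 0.0545]
eef_rot: [0.706, 0.708, 0.0, 0.0]
contact_force: [0.3, -0.2, -0.6]
finger_gap: 0.999
time: 6.9
tcp_pos: [0.4399, -0.2691, 0.2335]
eef_rot: [0.706, 0.709, 0.0, 0.002]
contact_force: [-0.7, -0.0, -0.4]
finger_gap: 1.0
wrist spice_jar 0.6 xy [ 0.4419 -0.2692] res [-0.9 -3.9  0.9  2.2] box [236. 156.  43.  55.]
wrist small_coaster 0.58 xy [ 0.4435 -0.2631] res [-1.1 -3.3  1.1  7.6] box [226. 134.  56.  48.]
wrist medium_coaster 0.68 xy [ 0.6113 -0.2742] res [-3.2 -0.1  2.9  0.3] box [350. 132.  71.  73.]
[ 0.43911792 -0.26841792  0.22947239]
```

View pics/w4.png

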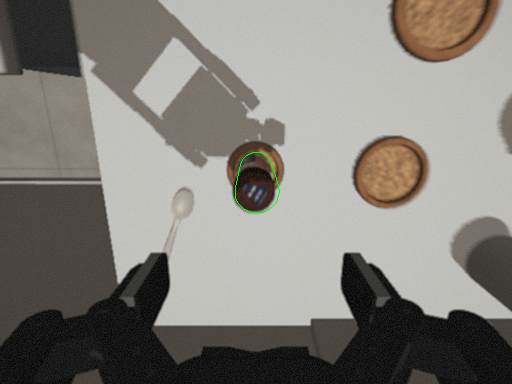

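```bash
python3 -m pendant '.1 .03 0 0 0 0 -1;.2 .06 0 0 0 0 -1;.3 .1 0 0 0 0 -1;.4 .13 0 0 0 0 -1;.5 .16 0 0 0 0 -1' 
python3 -m pendant '.1 .035 0 0 0 0 -1;.2 .07 0 0 0 0 -1;.3 .1 0 0 0 0 -1;.4 .14 0 0 0 0 -1;.48 .17 0 0 0 0 -1'
python3 -m pendant '.1 .03 0 0 0 0 -1;.2 .06 0 0 0 0 -1;.3 .1 0 0 0 0 -1;.35 .1 0 0 0 0 -1;.35 .1 0 0 0 0 -1'
python3 -m pendant '0 0 0 0 0 0 -1;0 0 0 0 0 0 -1;0 0 0 0 0 0 -1;0 0 0 0 0 0 -1;0 0 0 0 0 0 -1' 
python3 - <<'E'
from h import *
look(['mustard_jar','clip_jar','kitchen_timer','pepper_mill'],save='w5.png')
print(observe()['tcp_pos'])
E
```

```text
time: 7.57
tcp_pos: [0.5006, -0.068, 0.2266]
eef_rot: [0.706, 0.708, -0.001, -0.003]
contact_force: [0.6, 0.8, 0.1]
finger_gap: 0.997
time: 7.98
tcp_pos: [0.5669, 0.1266, 0.2234]
eef_rot: [0.706, 0.708, -0.003, -0.004]
contact_force: [1.0, -0.1, 0.8]
finger_gap: 0.997
time: 8.4
tcp_pos: [0.6048, 0.271, 0.2192]
eef_rot: [0.704, 0.71, -0.005, -0.006]
contact_force: [-0.6, -1.1, -0.0]
finger_gap: 0.997
time: 8.82
tcp_pos: [0.6049, 0.2697, 0.2192]
eef_rot: [0.705, 0.71, -0.005, -0.006]
contact_force: [-0.4, -0.3, -0.2]
finger_gap: 1.0
wrist mustard_jar 0.86 xy [0.6156 0.2745] res [ 0.9 -0.6 -0.9  0.4] box [236. 143.  67.  77.]
wrist clip_jar 0.9 xy [0.4732 0.2684] res [-1.8 -3.3  4.7  2.7] box [ 76. 147.  98.  80.]
wrist kitchen_timer 0.61 xy [0.5468 0.1852] res [-3.  -4.7  5.4  7.9] box [184. 216.  46.  48.]
wrist pepper_mill 0.76 xy [0.4648 0.1063] res [-1.7  0.2 43.   0. ] box [ 73. 265.  62. 119.]
[0.6049492  0.2705985  0.21954156]
```

View pics/w5.png

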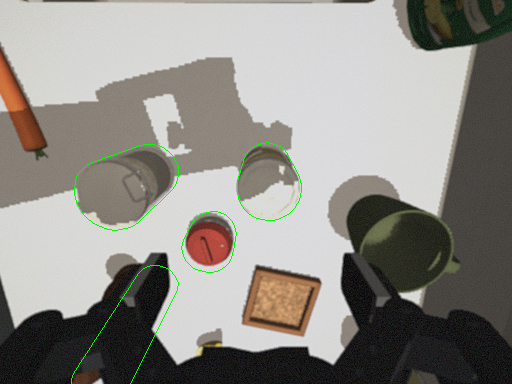

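```bash
cat >> h.py <<'E'
def to(x,y,z,yaw=0):
    """prints shift/turn in pendant units to reach xyz, pointing down, tool x = world y rotated by yaw"""
    s=observe(); A=R.from_quat(s['eef_rot']); B=R.from_euler('z',yaw)*R.from_quat([.5**.5,.5**.5,0,0])
    d=A.inv().apply(np.array([x,y,z])-s['tcp_pos'])/.4; r=(A.inv()*B).as_rotvec()/(np.pi/4)
    print('TO',d.round(4),r.round(4))
E
python3 - <<'E'
from h import *
to(.616,.274,.055)
E
```

```text
TO [0.0073 0.0339 0.4109] [-0.0193 -0.003   0.0102]
```

```bash
python3 -m pendant '.007 .034 .05 -.019 -.003 .01 -1;.007 .034 .15 -.019 -.003 .01 -1;.007 .034 .25 -.019 -.003 .01 -1;.007 .034 .34 -.019 -.003 .01 -1;.007 .034 .411 -.019 -.003 .01 -1' 45
python3 -m pendant '0 0 0 0 0 0 1;0 0 0 0 0 0 1;0 0 0 0 0 0 1;0 0 0 0 0 0 1;0 0 0 0 0 0 1' 45
python3 - <<'E'
from h import *
to(.608,-.273,.12)
to(.616,-.26,.12)
E
```

```text
time: 9.48
tcp_pos: [0.6145, 0.2734, 0.0516]
eef_rot: [0.707, 0.707, -0.002, -0.001]
contact_force: [0.1, -0.2, 0.7]
finger_gap: 1.0
time: 9.9
tcp_pos: [0.6159, 0.2738, 0.0541]
eef_rot: [0.707, 0.707, 0.0, 0.0]
contact_force: [-0.3, 0.5, -3.6]
finger_gap: 0.653
TO [-1.3669 -0.0197 -0.165 ] [ 0.0002 -0.0002  0.0001]
TO [-1.3344e+00  3.0000e-04 -1.6500e-01] [ 0.0002 -0.0002  0.0001]
```

```bash
python3 -m pendant '0 0 -.03 0 0 0 1;0 0 -.09 0 0 0 1;0 0 -.15 0 0 0 1;0 0 -.2 0 0 0 1;-.05 0 -.2 0 0 0 1'
python3 -m pendant '-.08 0 0 0 0 0 1;-.17 0 0 0 0 0 1;-.26 0 0 0 0 0 1;-.35 0 0 0 0 0 1;-.44 0 0 0 0 0 1'
python3 -m pendant '-.1 0 0 0 0 0 1;-.19 0 0 0 0 0 1;-.28 0 0 0 0 0 1;-.37 0 0 0 0 0 1;-.46 0 0 0 0 0 1'
python3 -m pendant '-.09 0 0 0 0 0 1;-.18 0 0 0 0 0 1;-.26 0 0 0 0 0 1;-.32 0 0 0 0 0 1;-.34 0 0 0 0 0 1'
python3 - <<'E'
from h import *
look(['medium_coaster'],save='w6.png')
print(observe()['tcp_pos'])
to(.608,-.273,.08)
E
```

```text
time: 10.32
tcp_pos: [0.6195, 0.2575, 0.1431]
eef_rot: [0.706, 0.708, 0.007, 0.003]
contact_force: [0.9, 0.4, -2.2]
finger_gap: 0.655
time: 10.73
tcp_pos: [0.6204, 0.08, 0.1445]
eef_rot: [0.706, 0.708, 0.008, 0.004]
contact_force: [0.8, -0.3, -3.7]
finger_gap: 0.652
time: 11.15
tcp_pos: [0.6213, -0.1059, 0.146]
eef_rot: [0.706, 0.708, 0.008, 0.005]
contact_force: [1.1, -0.0, -3.2]
finger_gap: 0.647
time: 11.57
tcp_pos: [0.622, -0.2463, 0.1479]
eef_rot: [0.707, 0.707, 0.008, 0.008]
contact_force: [-0.4, -0.1, -2.8]
finger_gap: 0.655
wrist medium_coaster 0.74 xy [ 0.6097 -0.2715] res [-5.6 -2.4  7.3 20.9] box [198. 168.  81.  68.]
[ 0.62194026 -0.24366171  0.14710196]
TO [-0.0739 -0.0385  0.1667] [ 0.0272 -0.0044  0.0012]
```

View pics/w6.png

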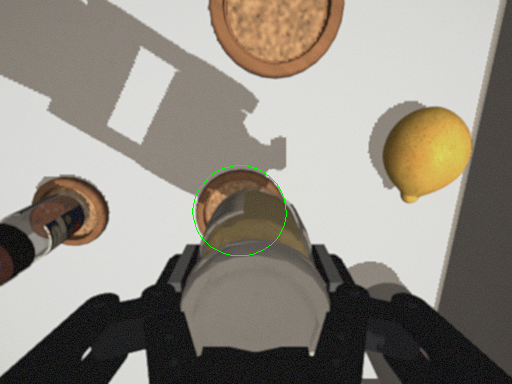

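```bash
python3 -m pendant '-.04 -.02 .02 .013 -.002 0 1;-.071 -.036 .06 .027 -.004 0 1;-.071 -.036 .1 .027 -.004 0 1;-.071 -.036 .14 .027 -.004 0 1;-.071 -.036 .18 .027 -.004 0 1'
python3 - <<'E'
from h import *
print(observe()['tcp_pos'])
to(.609,-.272,.0615)
E
```

```text
time: 12.08
tcp_pos: [0.6086, -0.2705, 0.0732]
eef_rot: [0.707, 0.708, 0.0, -0.001]
contact_force: [0.8, 1.3, -3.6]
finger_gap: 0.652
[ 0.60862181 -0.27052372  0.07322119]
TO [-0.0037  0.001   0.0293] [-0.0013 -0.0017  0.002 ]
```

```bash
python3 -m pendant '-.003 .001 .01 0 0 0 1;-.003 .001 .02 0 0 0 1;-.003 .001 .028 0 0 0 1;-.003 .001 .032 0 0 0 1;-.003 .001 .036 0 0 0 1'
python3 -m pendant '0 0 .002 0 0 0 1;0 0 .004 0 0 0 1;0 0 .004 0 0 0 1;0 0 .004 0 0 0 1;0 0 .004 0 0 0 1'
```

```text
time: 12.5
tcp_pos: [0.6097, -0.2719, 0.0598]
eef_rot: [0.706, 0.708, 0.0, 0.0]
contact_force: [0.8, 0.5, -2.9]
finger_gap: 0.653
time: 12.92
tcp_pos: [0.6098, -0.272, 0.0585]
eef_rot: [0.706, 0.708, 0.0, 0.0]
contact_force: [-0.4, -0.1, -3.3]
finger_gap: 0.65
```

```bash
python3 -m pendant '0 0 .002 0 0 0 1;0 0 .004 0 0 0 1;0 0 .006 0 0 0 1;0 0 .006 0 0 0 1;0 0 .006 0 0 0 1'
```

```text
time: 13.33
tcp_pos: [0.6099, -0.272, 0.0562]
eef_rot: [0.706, 0.708, 0.0, 0.0]
contact_force: [-0.3, -0.1, -1.6]
finger_gap: 0.65
```

```bash
python3 -m pendant '0 0 .001 0 0 0 1;0 0 .002 0 0 0 1;0 0 .003 0 0 0 1;0 0 .003 0 0 0 1;0 0 .003 0 0 0 1'
```

```text
time: 13.75
tcp_pos: [0.61, -0.2721, 0.0561]
eef_rot: [0.706, 0.708, 0.0, 0.0]
contact_force: [-2.4, 1.8, 5.8]
finger_gap: 0.652
```

```bash
python3 -m pendant '0 0 -.001 0 0 0 0;0 0 -.001 0 0 0 -.3;0 0 -.001 0 0 0 -.6;0 0 -.001 0 0 0 -1;0 0 -.001 0 0 0 -1'
python3 -m pendant '0 0 -.08 0 0 0 -1;0 0 -.16 0 0 0 -1;0 0 -.26 0 0 0 -1;0 0 -.36 0 0 0 -1;0 0 -.44 0 0 0 -1'
python3 - <<'E'
from h import *
look(['mustard_jar'],z0=.004,save='w7.png')
look(['large_coaster','medium_coaster','spice_jar'])
to(.5,.22,.23)
E
```

```text
time: 14.17
tcp_pos: [0.6104, -0.2723, 0.0566]
eef_rot: [0.706, 0.708, 0.0, 0.001]
contact_force: [0.4, 0.3, 0.7]
finger_gap: 0.997
time: 14.58
tcp_pos: [0.6108, -0.2727, 0.2364]
eef_rot: [0.706, 0.708, 0.001, 0.003]
contact_force: [0.4, -0.5, 0.4]
finger_gap: 1.0
wrist mustard_jar 0.94 xy [ 0.6116 -0.2716] res [-0.9 -0.7  1.   0.7] box [225. 144.  60.  73.]
wrist large_coaster 0.9 xy [ 0.6423 -0.093 ] res [-0.8  0.   0.8  0.1] box [227.   1. 103.  59.]
wrist medium_coaster 0.58 xy [ 0.6108 -0.2708] res [-2.7 -2.9  2.8 20.5] box [216. 129.  68.  50.]
wrist spice_jar 0.86 xy [ 0.44   -0.2699] res [-1.1 -2.7  1.7  2. ] box [ 51. 148.  82.  53.]
TO [ 1.23   -0.2709  0.0031] [-0.0009 -0.0013  0.0024]
```

View pics/w7.png

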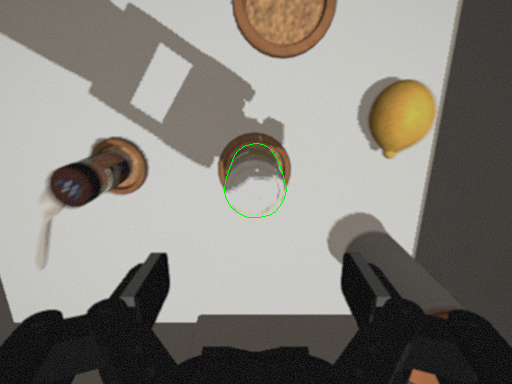

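```bash
python3 -m pendant '.1 -.025 0 0 0 0 -1;.2 -.05 0 0 0 0 -1;.3 -.075 0 0 0 0 -1;.4 -.1 0 0 0 0 -1;.5 -.13 0 0 0 0 -1' 
python3 -m pendant '.1 -.025 0 0 0 0 -1;.2 -.05 0 0 0 0 -1;.3 -.075 0 0 0 0 -1;.4 -.1 0 0 0 0 -1;.49 -.12 0 0 0 0 -1'
python3 -m pendant '.1 -.03 0 0 0 0 -1;.2 -.06 0 0 0 0 -1;.3 -.09 0 0 0 0 -1;.36 -.09 0 0 0 0 -1;.36 -.09 0 0 0 0 -1'
python3 -m pendant '0 0 0 0 0 0 -1;0 0 0 0 0 0 -1;0 0 0 0 0 0 -1;0 0 0 0 0 0 -1;0 0 0 0 0 0 -1' 
python3 - <<'E'
from h import *
look(['clip_jar','pepper_mill'])
im=snapshot('wrist')
cv2.imwrite('pics/w8.png',cv2.resize(im[100:300,150:400],None,fx=3,fy=3,interpolation=cv2.INTER_CUBIC))
print(observe()['tcp_pos'],observe()['eef_rot'])
E
```

```text
time: 15.3
tcp_pos: [0.5552, -0.0701, 0.228]
eef_rot: [0.707, 0.708, -0.001, -0.003]
contact_force: [1.5, 0.4, 0.6]
finger_gap: 0.998
time: 15.72
tcp_pos: [0.5047, 0.1279, 0.2263]
eef_rot: [0.707, 0.708, -0.002, -0.004]
contact_force: [1.1, -0.2, -0.6]
finger_gap: 1.004
time: 16.13
tcp_pos: [0.4661, 0.2757, 0.2246]
eef_rot: [0.705, 0.709, -0.004, -0.006]
contact_force: [0.1, -0.0, 0.3]
finger_gap: 1.001
time: 16.55
tcp_pos: [0.4664, 0.2747, 0.2243]
eef_rot: [0.705, 0.709, -0.004, -0.006]
contact_force: [-1.1, -0.8, 0.5]
finger_gap: 1.002
wrist clip_jar 0.77 xy [0.4692 0.2705] res [ 2.6 -3.9 -2.6  1.9] box [221. 150.  78.  80.]
wrist pepper_mill 0.7 xy [0.469  0.2867] res [  5.5 -13.6  -5.5   1.5] box [221. 150.  78.  79.]
[0.46637643 0.27519584 0.22471819] [ 0.7050761   0.70909975 -0.00348197 -0.00575459]
```

View pics/w8.png

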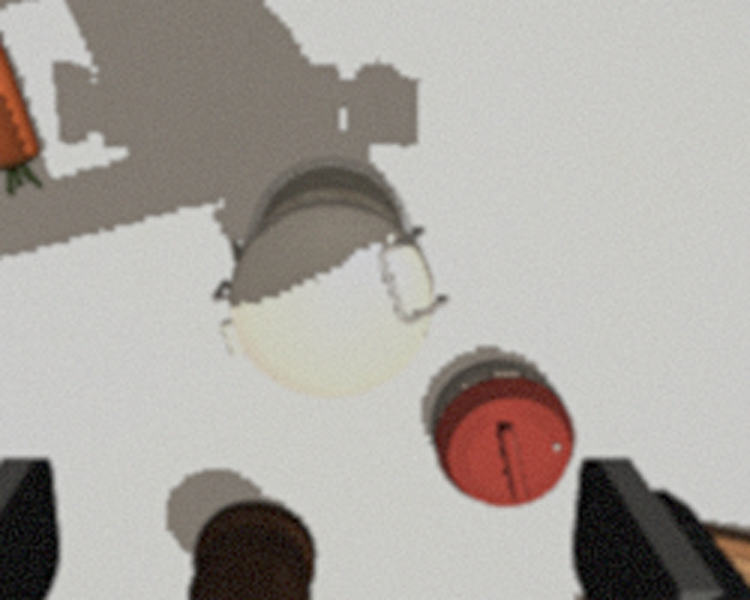

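```bash
python3 - <<'E'
from h import *
K,T=cam('wrist'); p=ray((261,200),.107,K,T); print(p)
to(p[0],p[1],.17,-1.309)
to(p[0],p[1],.17,0)
print(observe()['joint_positions'].round(2))
E
```

```text
[0.47062628 0.26989532 0.107     ]
TO [-0.0138  0.0123  0.1366] [-0.0169  0.0074  1.6739]
TO [-0.0138  0.0123  0.1366] [-0.0166 -0.0041  0.0072]
[0.34 0.   1.91 0.01 1.24 0.33]
```

```bash
python3 -m pendant '-.014 .012 0 -.017 0 .15 -1;-.014 .012 0 -.017 0 .31 -1;-.014 .012 0 -.017 0 .47 -1;-.014 .012 .02 -.017 0 .62 -1;-.014 .012 .04 -.017 0 .78 -1' 60
python3 -m pendant '0 0 0 0 0 .15 -1;0 0 0 0 0 .31 -1;0 0 0 0 0 .47 -1;0 0 0 0 0 .62 -1;0 0 0 0 0 .78 -1' 
python3 - <<'E'
from h import *
print(observe()['joint_positions'].round(2))
to(.4706,.27,.066,-1.309)
im=snapshot('wrist')
cv2.imwrite('pics/w9.png',im)
E
```

```text
time: 17.17
tcp_pos: [0.4716, 0.2696, 0.2094]
eef_rot: [0.887, 0.461, 0.001, 0.0]
contact_force: [-1.4, 0.2, -0.0]
finger_gap: 0.998
time: 17.58
tcp_pos: [0.4717, 0.2695, 0.2095]
eef_rot: [0.986, 0.169, 0.001, 0.0]
contact_force: [-0.8, -0.4, -0.3]
finger_gap: 1.0
[ 0.33  0.01  1.92 -0.    1.2   1.56]
TO [-0.0027 -0.0024  0.3587] [ 0.0006 -0.002   0.0995]
```

View pics/w9.png

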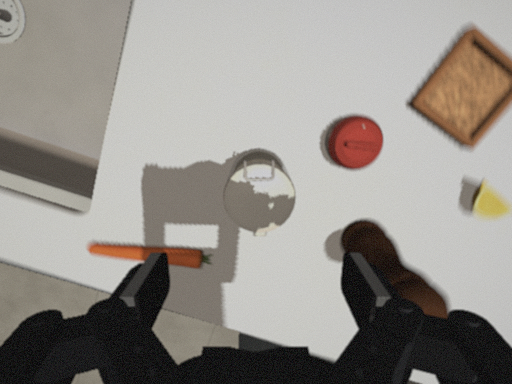

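```bash
python3 - <<'E'
from h import *
K,T=cam('wrist'); p=ray((259.5,197),.107,K,T); print(p, ray((259.5,197),.107,K,T))
to(p[0],p[1],.066,-1.231)
E
```

```text
[0.47407765 0.26720984 0.107     ] [0.47407765 0.26720984 0.107     ]
TO [0.0031 0.0071 0.3588] [ 0.0007 -0.0021 -0.0051]
```

```bash
python3 -m pendant '0 .003 .08 0 0 0 -1;0 .003 .16 0 0 0 -1;0 .003 .24 0 0 0 -1;0 .003 .31 0 0 0 -1;0 .003 .358 0 0 0 -1' 60
python3 -m pendant '0 0 0 0 0 0 -.5;0 0 0 0 0 0 0;0 0 0 0 0 0 1;0 0 0 0 0 0 1;0 0 0 0 0 0 1' 60
python3 -m pendant '0 0 0 0 0 0 1;0 0 0 0 0 0 1;0 0 0 0 0 0 1;0 0 0 0 0 0 1;0 0 0 0 0 0 1'
python3 - <<'E'
from h import *
im=snapshot('wrist')
cv2.imwrite('pics/w10.png',im[120:384,100:420])
to(.4725,.2685,.15,-1.231)
E
```

```text
time: 18.05
tcp_pos: [0.4708, 0.2676, 0.0634]
eef_rot: [0.986, 0.168, -0.001, 0.0]
contact_force: [-0.5, -0.0, 0.1]
finger_gap: 0.999
time: 18.47
tcp_pos: [0.4711, 0.2678, 0.0642]
eef_rot: [0.986, 0.168, -0.0, 0.0]
contact_force: [-0.3, 0.4, -5.7]
finger_gap: 0.736
time: 18.88
tcp_pos: [0.4711, 0.2678, 0.0642]
eef_rot: [0.986, 0.168, -0.0, 0.0]
contact_force: [-0.2, 0.6, -4.9]
finger_gap: 0.738
TO [ 0.0037 -0.0003 -0.2146] [ 0.0004  0.0011 -0.0015]
```

View pics/w10.png

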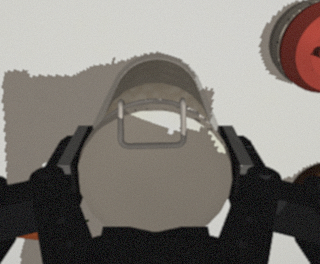

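```bash
python3 -m pendant '0 0 -.03 0 0 0 1;0 0 -.08 0 0 0 1;0 0 -.13 0 0 0 1;0 0 -.18 0 0 0 1;0 0 -.23 0 0 0 1'
python3 -m pendant '.01 .07 0 0 0 0 1;.02 .14 0 0 0 0 1;.03 .22 0 0 0 0 1;.04 .3 0 0 0 0 1;.045 .37 0 0 0 0 1'
python3 -m pendant '.01 .08 0 0 0 0 1;.02 .16 0 0 0 0 1;.03 .24 0 0 0 0 1;.035 .31 0 0 0 0 1;.04 .36 0 0 0 0 1'
python3 - <<'E'
from h import *
print(observe()['tcp_pos'])
to(.61,-.03,.155,0)
E
```

```text
time: 19.35
tcp_pos: [0.4711, 0.2679, 0.1579]
eef_rot: [0.986, 0.169, -0.0, 0.0]
contact_force: [0.4, -0.3, -5.9]
finger_gap: 0.734
time: 19.77
tcp_pos: [0.5382, 0.1327, 0.1592]
eef_rot: [0.986, 0.169, 0.001, 0.0]
contact_force: [0.6, 0.3, -5.0]
finger_gap: 0.736
time: 20.18
tcp_pos: [0.6021, -0.0005, 0.1604]
eef_rot: [0.986, 0.168, 0.001, 0.001]
contact_force: [0.3, 0.7, -4.9]
finger_gap: 0.737
[ 6.02089438e-01 -4.59662270e-04  1.60417050e-01]
TO [-0.0058  0.0762  0.0137] [ 4.3000e-03 -2.0000e-04 -1.5706e+00]
```

```bash
python3 -m pendant '0 .02 0 0 0 -.15 1;0 .04 0 0 0 -.3 1;0 .06 0 0 0 -.46 1;-.006 .076 0 0 0 -.62 1;-.006 .076 0 0 0 -.78 1'
python3 -m pendant '0 0 0 0 0 -.15 1;0 0 0 0 0 -.3 1;0 0 0 0 0 -.46 1;0 0 0 0 0 -.62 1;0 0 0 0 0 -.78 1'
python3 - <<'E'
from h import *
print(observe()['tcp_pos'])
look(['large_coaster'],save='w11.png')
to(.642,-.089,.13,0)
E
```

```text
time: 20.6
tcp_pos: [0.61, -0.0314, 0.1612]
eef_rot: [0.889, 0.459, 0.001, 0.002]
contact_force: [-0.2, -0.1, -5.3]
finger_gap: 0.738
time: 21.02
tcp_pos: [0.6099, -0.0314, 0.162]
eef_rot: [0.708, 0.707, 0.0, 0.002]
contact_force: [-0.1, 0.0, -5.5]
finger_gap: 0.735
[ 0.60991284 -0.03141791  0.16195285]
wrist large_coaster 0.6 xy [ 0.6652 -0.0872] res [-33.5  -2.1  22.2  33. ] box [287. 183.  50.  65.]
TO [-0.1433  0.0809  0.0804] [ 0.004   0.0033 -0.0096]
```

View pics/w11.png

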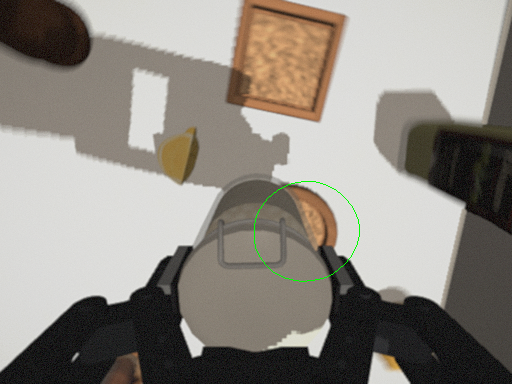

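```bash
python3 -m pendant '-.05 .03 0 0 0 -.01 1;-.1 .06 0 0 0 -.01 1;-.147 .081 .02 .004 .003 -.01 1;-.147 .081 .05 .004 .003 -.01 1;-.147 .081 .08 .004 .003 -.01 1'
python3 - <<'E'
from h import *
print(observe()['tcp_pos'])
im=snapshot('wrist'); cv2.imwrite('pics/w12.png',im)
to(.642,-.0905,.072,0)
E
```

```text
time: 21.53
tcp_pos: [0.6427, -0.0916, 0.1305]
eef_rot: [0.709, 0.706, 0.0, 0.001]
contact_force: [-0.1, 0.0, -5.0]
finger_gap: 0.735
[ 0.64270178 -0.09159947  0.130505  ]
TO [-0.0012  0.0056  0.1354] [-0.0069 -0.0024 -0.0036]
```

View pics/w12.png

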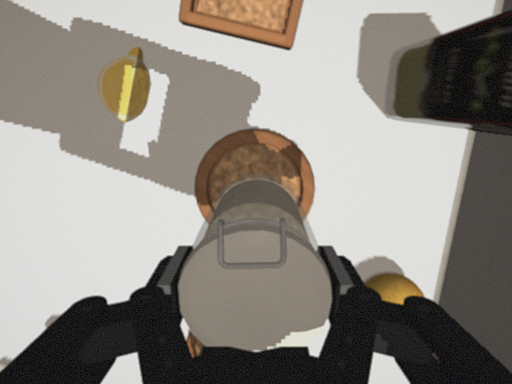

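```bash
python3 - <<'E'
from h import *
K,T=cam('wrist')
for p in[(.642,-.089),(.643,-.093)]:
    q=proj(pts('large_coaster')+[*p,0],K,T);print(p,q.min(0),q.max(0))
E
```

```text
(0.642, -0.089) [194.78168117 129.42634322] [320.40869763 251.19945015]
(0.643, -0.093) [196.18675625 134.04952685] [321.2405244  254.96886871]
```

```bash
python3 - <<'E'
from h import *
print(observe()['tcp_pos'])
to(.641,-.0895,.072,0)
E
```

```text
[ 0.64007142 -0.09012266  0.12616751]
TO [0.0013 0.003  0.1354] [-0.0069 -0.0024 -0.0036]
```

```bash
python3 -m pendant '.001 .003 .03 -.007 -.002 0 1;.001 .003 .06 -.007 -.002 0 1;.001 .003 .09 -.007 -.002 0 1;.001 .003 .12 -.007 -.002 0 1;.001 .003 .135 -.007 -.002 0 1'
python3 -m pendant '0 0 .003 0 0 0 1;0 0 .006 0 0 0 1;0 0 .008 0 0 0 1;0 0 .008 0 0 0 1;0 0 .008 0 0 0 1'
python3 - <<'E'
from h import *
to(.641,-.0895,.0675,0)
E
```

```text
time: 22.0
tcp_pos: [0.6395, -0.0888, 0.0696]
eef_rot: [0.708, 0.706, -0.001, -0.002]
contact_force: [-0.4, -0.4, -5.5]
finger_gap: 0.738
time: 22.42
tcp_pos: [0.64, -0.089, 0.0671]
eef_rot: [0.708, 0.706, -0.0, -0.001]
contact_force: [-0.5, 0.4, -5.4]
finger_gap: 0.737
TO [-0.0013  0.0024 -0.0009] [-0.0029 -0.0013 -0.0035]
```

```bash
python3 -m pendant '0 .001 .002 0 0 0 1;0 .001 .004 0 0 0 1;0 .001 .005 0 0 0 1;0 .001 .005 0 0 0 1;0 .001 .005 0 0 0 1'
```

```text
time: 22.83
tcp_pos: [0.6411, -0.0892, 0.0663]
eef_rot: [0.708, 0.706, -0.0, -0.0]
contact_force: [0.1, -0.0, 0.2]
finger_gap: 0.74
```

```bash
python3 -m pendant '0 0 .001 0 0 0 1;0 0 .002 0 0 0 1;0 0 .003 0 0 0 1;0 0 .003 0 0 0 1;0 0 .003 0 0 0 1'
```

```text
time: 23.25
tcp_pos: [0.6413, -0.0893, 0.0663]
eef_rot: [0.708, 0.706, -0.0, -0.0]
contact_force: [-3.2, 1.2, 5.8]
finger_gap: 0.737
```

Seated. Release, rise, and check.

```bash
python3 -m pendant '0 0 -.001 0 0 0 .3;0 0 -.001 0 0 0 0;0 0 -.001 0 0 0 -.5;0 0 -.001 0 0 0 -1;0 0 -.001 0 0 0 -1'
python3 -m pendant '0 0 -.05 0 0 0 -1;0 0 -.12 0 0 0 -1;0 0 -.2 0 0 0 -1;0 0 -.3 0 0 0 -1;0 0 -.4 0 0 0 -1'
python3 - <<'E'
from h import *
look(['clip_jar'],z0=.004,save='w13.png')
look(['large_coaster','square_coaster','mustard_jar'][:1])
d=outline_of('wrist','square_coaster');K,T=cam('wrist')
if d:
  for yaw in(-.3,-.2,-.1,0,.1):
    P=pts
    import h; h.pts=lambda n,y=0,P=P,yaw=yaw:P(n,yaw); print(yaw,*fit('square_coaster',[(d[0]['box'],K,T)]))
to(.436,.11,.235)
E
```

```text
time: 23.67
tcp_pos: [0.642, -0.0894, 0.0669]
eef_rot: [0.708, 0.706, 0.0, 0.0]
contact_force: [0.2, 0.1, 0.2]
finger_gap: 0.992
time: 24.08
tcp_pos: [0.6416, -0.0894, 0.2281]
eef_rot: [0.708, 0.706, 0.0, 0.0]
contact_force: [0.8, -0.4, -0.0]
finger_gap: 0.995
wrist clip_jar 0.96 xy [ 0.644 -0.088] res [-2.5 -3.4  2.5  2.6] box [223. 145.  68.  79.]
wrist large_coaster 0.77 xy [ 0.6441 -0.0881] res [-2.6 -2.5  2.7 15.4] box [207. 122.  85.  72.]
-0.3 [ 0.40398584 -0.30409084] [-14.15102496  -2.50431459   9.85424851  32.70448193]
-0.2 [ 0.40933111 -0.30073185] [-7.9298023  -2.52909067 10.45282753 29.1044859 ]
-0.1 [ 0.42002782 -0.29658828] [-3.9982751  -2.71629657 15.90180721 24.738627  ]
0 [ 0.42451256 -0.29254559] [-4.19740871 -2.74045097 21.35522483 20.351333  ]
0.1 [ 0.42672654 -0.2971171 ] [-4.39979944 -2.60625762 25.67588393 25.21625952]
TO [ 0.4973 -0.516  -0.0211] [ 0.0026  0.0005 -0.0033]
```

View pics/w13.png

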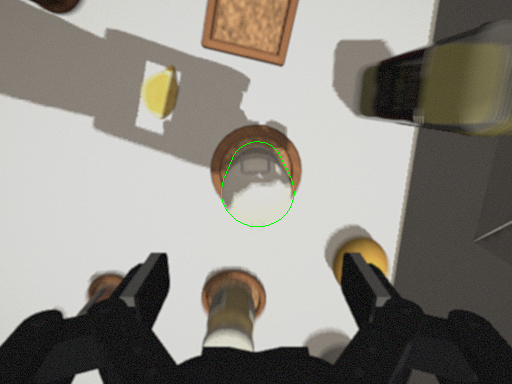

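```bash
python3 -m pendant '.07 -.07 -.02 0 0 0 -1;.14 -.14 -.03 0 0 0 -1;.21 -.21 -.03 0 0 0 -1;.28 -.28 -.03 0 0 0 -1;.35 -.35 -.03 0 0 0 -1' 40
python3 -m pendant '.07 -.07 0 0 0 0 -1;.13 -.12 0 0 0 0 -1;.14 -.13 0 0 0 0 -1;.14 -.13 0 0 0 0 -1;.14 -.13 0 0 0 0 -1'
python3 - <<'E'
from h import *
K,T=cam('wrist')
look(['pepper_mill'],save='w14.png')
d=outline_of('wrist','pepper_mill')[0]; m=d['region'].astype(np.uint8); 
print('p',d['p'],'area',m.sum(), 'hull area',hullmask('pepper_mill',*fit('pepper_mill',[(d['box'],K,T)])[0],K,T).sum())
# head ring fit: lowest part of mask (camera on +y side -> top of thing leans down in picture)
best=[]
dt=cv2.distanceTransform(m,cv2.DIST_L2,5)
for x in np.arange(.42,.45,.001):
  for y in np.arange(.09,.13,.001):
    h=hullmask('pepper_mill',x,y,K,T); best.append(((h&m).sum()/(h|m).sum(),x,y))
best.sort(reverse=True); print(np.round(best[:4],4))
s=outline_of('wrist','square_coaster')
if s:
  r=s[0]['region'].astype(np.uint8); print('sq',s[0]['p'],cv2.minAreaRect(cv2.findNonZero(r)),s[0]['box'])
  print(ray(cv2.minAreaRect(cv2.findNonZero(r))[0],.01,K,T))
print(observe()['tcp_pos'],observe()['eef_rot'].round(3)); to(.434,.11,.118)
E
```

```text
time: 24.75
tcp_pos: [0.4998, 0.052, 0.2359]
eef_rot: [0.708, 0.706, -0.001, -0.001]
contact_force: [-0.4, 0.4, -0.2]
finger_gap: 1.001
time: 25.17
tcp_pos: [0.4478, 0.108, 0.2349]
eef_rot: [0.708, 0.706, -0.001, -0.001]
contact_force: [0.8, -0.1, -0.6]
finger_gap: 0.999
wrist pepper_mill 0.64 xy [0.4378 0.1134] res [-1.9 -1.8  1.9  1.2] box [212. 142.  60.  89.]
p 0.64 area 3869 hull area 4647
[[0.8444 0.438  0.117 ]
 [0.844  0.438  0.118 ]
 [0.8428 0.437  0.118 ]
 [0.8418 0.436  0.117 ]]
sq 0.64 ((404.550048828125, 186.34999084472656), (75.8946533203125, 79.37316131591797), 18.434947967529297) [356.2, 141.7, 95.2, 87.1]
[0.63794548 0.08515198 0.01      ]
[0.44876575 0.10722442 0.23568961] [ 0.709  0.705 -0.001 -0.001]
TO [ 0.0067 -0.0361  0.2943] [-0.0038 -0.0001 -0.0065]
```

```bash
python3 -m pendant '.014 -.029 .03 -.004 0 -.006 -1;.014 -.029 .1 -.004 0 -.006 -1;.014 -.029 .17 -.004 0 -.006 -1;.014 -.029 .24 -.004 0 -.006 -1;.014 -.029 .293 -.004 0 -.006 -1' 40
python3 -m pendant '0 0 0 0 0 0 -.5;0 0 0 0 0 0 -.2;0 0 0 0 0 0 0;0 0 0 0 0 0 1;0 0 0 0 0 0 1' 40
python3 -m pendant '0 0 0 0 0 0 1;0 0 0 0 0 0 1;0 0 0 0 0 0 1;0 0 0 0 0 0 1;0 0 0 0 0 0 1'
python3 - <<'E'
from h import *
K,T=cam('wrist');snapshot('wrist')
d=outline_of('wrist','pepper_mill')
if d:
  d=d[0];print(d['p'],d['box']); q=proj(pts('pepper_mill')+[.437,.113,0],K,T);print(q.min(0),q.max(0)-q.min(0))
E
```

```text
time: 25.78
tcp_pos: [0.4364, 0.1121, 0.1162]
eef_rot: [0.708, 0.706, -0.001, -0.001]
contact_force: [-1.1, -0.5, 0.1]
finger_gap: 0.996
time: 26.2
tcp_pos: [0.4378, 0.112, 0.118]
eef_rot: [0.708, 0.706, 0.001, 0.001]
contact_force: [0.4, -0.1, 0.7]
finger_gap: 0.549
time: 26.62
tcp_pos: [0.4377, 0.112, 0.118]
eef_rot: [0.708, 0.706, 0.001, 0.001]
contact_force: [-0.1, 0.7, -1.8]
finger_gap: 0.544
0.73 [205.3, 164.6, 101.4, 177.7]
[191.81115873 161.45324656] [122.12729267 194.11658226]
```

```bash
python3 -m pendant '0 0 -.03 0 0 0 1;0 0 -.08 0 0 0 1;0 0 -.13 0 0 0 1;0 0 -.17 0 0 0 1;0 .03 -.18 0 0 0 1'
python3 -m pendant '-.01 .06 0 0 0 0 1;-.02 .12 0 0 0 0 1;-.03 .18 0 0 0 0 1;-.04 .24 0 0 0 0 1;-.04 .27 0 0 0 0 1'
python3 -m pendant '0 0 0 0 0 0 1;0 0 0 0 0 0 1;0 0 0 0 0 0 1;0 0 0 0 0 0 1;0 0 0 0 0 0 1'
python3 - <<'E'
from h import *
K,T=cam('wrist');im=snapshot('wrist');cv2.imwrite('pics/w15.png',im)
s=outline_of('wrist','square_coaster')
for e in s[:2]:
  r=e['region'].astype(np.uint8); mr=cv2.minAreaRect(cv2.findNonZero(r)); print('sq',e['p'],mr,e['box'],ray(mr[0],.01,K,T))
  c=cv2.boxPoints(mr); print([ray(u,.014,K,T)[:2].round(4) for u in c])
print(observe()['tcp_pos']); to(.638,.083,.178)
E
```

```text
time: 27.13
tcp_pos: [0.45, 0.1123, 0.1928]
eef_rot: [0.708, 0.707, 0.002, 0.002]
contact_force: [0.6, 0.4, -1.9]
finger_gap: 0.547
time: 27.55
tcp_pos: [0.5603, 0.0953, 0.1931]
eef_rot: [0.708, 0.706, 0.002, 0.002]
contact_force: [-0.2, -0.1, -1.4]
finger_gap: 0.547
time: 27.97
tcp_pos: [0.5593, 0.0956, 0.1931]
eef_rot: [0.708, 0.706, 0.002, 0.002]
contact_force: [0.4, -0.1, -2.0]
finger_gap: 0.544
sq 0.67 ((324.3529357910156, 185.08824157714844), (83.67478942871094, 81.49195861816406), 14.03624439239502) [281.3, 136.1, 92.4, 93.5] [0.63912511 0.08582263 0.01      ]
[array([0.5823, 0.052 ]), array([0.6017, 0.1416]), array([0.6907, 0.1198]), array([0.6787, 0.026 ])]
[0.55965942 0.09549064 0.19325623]
TO [-0.0308  0.1957  0.0394] [ 0.0079  0.0003 -0.0025]
```

```bash
python3 -m pendant '-.01 .06 0 .003 0 0 1;-.02 .12 0 .006 0 0 1;-.027 .17 0 .008 0 0 1;-.027 .198 0 .008 0 0 1;-.027 .198 .03 .008 0 0 1'
python3 -m pendant '0 0 .03 0 0 0 1;0 0 .06 0 0 0 1;0 0 .09 0 0 0 1;0 0 .105 0 0 0 1;0 0 .105 0 0 0 1'
python3 - <<'E'
from h import *
print(observe()['tcp_pos']); to(.639,.0845,.122)
snapshot('scene');K,T=cam('scene')
for n in['pepper_mill','square_coaster']:
  d=outline_of('scene',n)
  if d: print(n,d[0]['p'],fit(n,[(d[0]['box'],K,T)],.03 if n[0]=='p' else 0))
E
```

```text
time: 28.48
tcp_pos: [0.6424, 0.0841, 0.1848]
eef_rot: [0.708, 0.706, 0.003, 0.003]
contact_force: [-0.1, -0.3, -0.3]
finger_gap: 0.548
time: 28.9
tcp_pos: [0.6404, 0.0843, 0.1394]
eef_rot: [0.708, 0.706, 0.001, 0.001]
contact_force: [-0.9, -0.8, -1.8]
finger_gap: 0.548
[0.64037677 0.08431072 0.13937525]
TO [ 0.0005 -0.0035  0.0434] [ 0.0023  0.0005 -0.0028]
pepper_mill 0.66 (array([0.6370382 , 0.09420935]), array([-0.25519575, -3.61956111,  0.29721626,  3.15758415]))
square_coaster 0.72 (array([0.64088235, 0.07656212]), array([-4.54681443, -7.55986217,  3.8348908 ,  2.38916681]))
```

```bash
python3 -m pendant '-.002 -.003 .01 .002 0 0 1;-.002 -.003 .02 .002 0 0 1;-.002 -.003 .03 .002 0 0 1;-.002 -.003 .036 .002 0 0 1;-.002 -.003 .041 .002 0 0 1'
python3 -m pendant '0 0 .001 0 0 0 1;0 0 .002 0 0 0 1;0 0 .002 0 0 0 1;0 0 .002 0 0 0 1;0 0 .002 0 0 0 1'
```

```text
time: 29.47
tcp_pos: [0.6415, 0.0834, 0.1262]
eef_rot: [0.708, 0.706, 0.002, 0.002]
contact_force: [0.6, -0.5, -1.7]
finger_gap: 0.546
time: 29.88
tcp_pos: [0.6417, 0.0834, 0.1256]
eef_rot: [0.708, 0.706, 0.002, 0.002]
contact_force: [-0.4, 1.0, -2.4]
finger_gap: 0.547
```

```bash
python3 -m pendant '0 -.004 .002 .004 0 0 1;0 -.004 .004 .004 0 0 1;0 -.004 .006 .004 0 0 1;0 -.004 .007 .004 0 0 1;0 -.004 .007 .004 0 0 1'
python3 -m pendant '0 0 .001 0 0 0 1;0 0 .002 0 0 0 1;0 0 .003 0 0 0 1;0 0 .003 0 0 0 1;0 0 .003 0 0 0 1'
```

```text
time: 30.3
tcp_pos: [0.64, 0.0834, 0.1226]
eef_rot: [0.708, 0.706, 0.001, 0.001]
contact_force: [-0.2, -0.8, -2.4]
finger_gap: 0.553
time: 30.72
tcp_pos: [0.6402, 0.0834, 0.122]
eef_rot: [0.708, 0.706, 0.001, 0.001]
contact_force: [-1.0, -0.9, 1.7]
finger_gap: 0.55
```

```bash
python3 -m pendant '0 0 .001 0 0 0 1;0 0 .002 0 0 0 1;0 0 .002 0 0 0 1;0 0 .002 0 0 0 1;0 0 .002 0 0 0 1'
```

```text
time: 31.13
tcp_pos: [0.6403, 0.0834, 0.122]
eef_rot: [0.708, 0.706, 0.001, 0.001]
contact_force: [-2.5, 0.3, 5.4]
finger_gap: 0.548
```

```bash
python3 -m pendant '0 0 -.001 0 0 0 .1;0 0 -.001 0 0 0 -.1;0 0 -.001 0 0 0 -.4;0 0 -.001 0 0 0 -.8;0 0 -.001 0 0 0 -1'
python3 -m pendant '0 0 -.04 0 0 0 -1;0 0 -.1 0 0 0 -1;0 0 -.18 0 0 0 -1;0 0 -.26 0 0 0 -1;0 0 -.32 0 0 0 -1'
python3 -m pendant '0 0 0 0 0 0 -1;0 0 0 0 0 0 -1;0 0 0 0 0 0 -1;0 0 0 0 0 0 -1;0 0 0 0 0 0 -1'
python3 - <<'E'
from h import *
print(observe()['tcp_pos'])
look(['pepper_mill','clip_jar'],z0=.004)
K,T=cam('wrist')
s=outline_of('wrist','square_coaster')
if s: print('sq',s[0]['p'],s[0]['box'],fit('square_coaster',[(s[0]['box'],K,T)]))
look(['kitchen_timer','lemon_wedge'])
look(['pepper_mill','clip_jar','mustard_jar','spice_jar'],'scene',.004)
look(['kitchen_timer','lemon_wedge','small_coaster','medium_coaster','large_coaster'],'scene')
E
```

```text
time: 31.55
tcp_pos: [0.6404, 0.0834, 0.122]
eef_rot: [0.708, 0.706, 0.001, 0.001]
contact_force: [-0.2, -0.4, 0.0]
finger_gap: 0.948
time: 31.97
tcp_pos: [0.6407, 0.0835, 0.253]
eef_rot: [0.708, 0.706, 0.002, 0.003]
contact_force: [0.4, -0.9, 1.0]
finger_gap: 0.998
time: 32.38
tcp_pos: [0.6396, 0.0835, 0.2503]
eef_rot: [0.708, 0.706, 0.001, 0.001]
contact_force: [0.3, 0.6, -1.2]
finger_gap: 0.999
[0.63961515 0.08345093 0.25026   ]
wrist pepper_mill 0.92 xy [0.6388 0.0858] res [-2.7 -2.7  2.8  1.6] box [226. 144.  55.  84.]
wrist clip_jar 0.91 xy [ 0.6438 -0.0832] res [-1.1 -4.1  1.1  3.3] box [231. 260.  56.  87.]
sq 0.58 [211.6, 122.2, 81.8, 70.5] (array([0.638261 , 0.0939692]), array([ 3.44076787, -1.07127511, -3.4627194 ,  1.01790712]))
wrist kitchen_timer 0.98 xy [0.5519 0.1779] res [-3.2 -2.7  8.4  6. ] box [148.  61.  51.  50.]
wrist lemon_wedge 0.9 xy [ 0.5313 -0.0124] res [-3.2  2.6  3.2 -2.4] box [165. 212.  28.  36.]
scene pepper_mill 0.62 xy [0.6327 0.082 ] res [-0.2 -3.8  0.2  3.3] box [207. 172.  30.  62.]
scene clip_jar 0.64 xy [ 0.6425 -0.0839] res [ 0.7  0.4 -0.8 -0.4] box [187. 127.  34.  54.]
mustard_jar none
scene spice_jar 0.93 xy [ 0.4383 -0.2672] res [-0.8 -3.1  0.7  2.5] box [263.  74.  16.  37.]
scene kitchen_timer 0.85 xy [0.5414 0.1856] res [-1.8 -2.3  1.7  1.9] box [264. 236.  28.  34.]
scene lemon_wedge 0.7 xy [ 0.5307 -0.0115] res [-1.1 -0.6  1.1  0.5] box [250. 175.  19.  18.]
scene small_coaster 0.47 xy [ 0.4399 -0.2622] res [-3.8 -2.1  3.7  1.6] box [260.  99.  20.  18.]
scene medium_coaster 0.62 xy [ 0.6014 -0.261 ] res [ -4.3 -14.5   4.6   3. ] box [197. 118.  27.  10.]
scene large_coaster 0.55 xy [ 0.6437 -0.0837] res [-1.5 -5.   1.5  2.4] box [183. 155.  45.  32.]
```

```bash
python3 -c "from rig import *;print(sign_off())"
```

```text
the job is handed in; nothing more can be done
None
```

I put the spice, mustard and rice jars in the small, medium and large round coasters, in that order. Then I stood the pepper mill in the square coaster and handed the job in at about 33 s of the 115 s allowed.

**Seating:** The spice jar, mustard jar and mill touched down 2 to 4 mm above the gripper height at which I picked them up, about right for the 4 mm coaster floors. Contact forces were about 6 to 12 N. I lowered each one until it touched before opening the gripper.

**Jars:** After each release the wrist picture showed the jar upright inside its rim. The fitted positions were within about 3 mm of the coaster centres; the rims were partly hidden by the jars.

**Mill:** I had used all 16 picture views by then, so this check is on numbers only. The wrist camera put the mill at (0.639, 0.086). My best estimate of the square coaster is (0.6385, 0.085), and there is about 8 mm of clearance each way.

**Timer and lemon wedge:** Both still measured within about 1 cm of where they started, and nothing came near them.

**Checks that failed or disagreed:**
- The scene camera put the mill about 6 mm away in x from the wrist reading.
- The last wrist fit of the square coaster, with the mill hiding part of it, came out about 8 mm off in y.
- The network did not find the mustard jar in the final scene picture. Its wrist check right after release was good.
- Two timer readings differed by about 1 cm in position, but its outline in the scene picture had not shifted visibly.

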